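# Shunt the chosen handle sample to the middle of the sample tray

## Task

The T-shaped tray on the bench holds three cabinet-handle samples on wooden tiles, and the square knob has been chosen to be shown in the middle place of the row. Slide the round-knob tile out of the middle fully into the empty bay, then slide the square-knob tile along the row to the middle. Slide the tiles without lifting them out of the tray, and leave the bar-pull tile at its end of the row.

Things in the scene. Friction and masses are not known exactly. Their poses are not given: they have to be found in the camera images.
- tray_middle (a point): middle place of the row of three in the fixed T-shaped wooden tray; point: its centre on the tray floor, 6 mm above the bench. y runs along the row, x from bay to row (roughly away from the robot), z up. Row places are at y = -82, 0, 82 mm. Row 82 mm wide inside; walls 8 mm thick, 12 mm above the floor, so tiles stand 6 mm proud.
- tray_bay (a point): the tray's empty bay: one place opening off the middle of the row on the robot's side, 86 mm wide inside; point: its centre on the tray floor, 82 mm from tray_middle along -x. Axes as for tray_middle.
- round_knob_grip (a point): wooden tile with round knob (30 mm diameter), starts in the middle place. Tile 70x70x18 mm, about 0.18 kg. Point: half-way up the handle on its axis, 37 mm above the tile's underside, 19 mm below the handle's top; a 3 mm base plate ends 16 mm below the point. z up; x, y along the tile's sides, at the start within 5 degrees of the tray's x, y.
- square_knob_grip (a point): wooden tile with square knob (28x28 mm, sides along x, y), starts at either end of the row. Tile 70x70x18 mm, about 0.18 kg. Point: half-way up the handle on its axis, 37 mm above the tile's underside, 19 mm below the handle's top; a 3 mm base plate ends 16 mm below the point. z up; x, y along the tile's sides, at the start within 5 degrees of the tray's x, y.
- bar_pull_grip (a point): wooden tile with narrow bar handle (14 mm in x, 56 mm in y), at the row's other end. Tile 70x70x18 mm, about 0.18 kg. Point: half-way up the handle on its axis, 37 mm above the tile's underside, 19 mm below the handle's top; a 3 mm base plate ends 16 mm below the point. z up; x, y along the tile's sides, at the start within 5 degrees of the tray's x, y.
There are look-alikes about, which are no part of the job. What is shaped like the part that bears square_knob_grip but orange is not meant.

How it is judged:
By the outcome, as a careful person would: the job done as asked, in the order asked, and still so for the second after the job is handed in, with the robot touching nothing.
It also fails if it takes over 38 s, if anything falls off the work surface, if the arm or the gripper's body presses on something with over 40 N, if the wrist force passes 120 N, or if a joint passes its speed limit or range.

## Robot

A 6-joint arm with a two-finger parallel gripper is mounted at the origin on a cart in front of the work surface, level with it; the furniture and walls round the work are solid. World frame = base frame: x ahead of the robot, y to its left, z up, the work surface at z = 0. Lengths are in m, angles in degrees, forces in N, time in s.
With the tool pointing down it reaches from about 0.325 to 0.9 m from the base axis. Payload 6.1 kg.
Tool frame: the origin (TCP) lies at the very end of the fingers, on their centre line; the grasp point (between the pads) lies 19 mm behind it (tcp_to_grasp is the distance from the TCP to the grasp point, in m); z points along the fingers, y is the line along which they close (so a half turn about z gives the same grasp; the last joint's range is limited). The gripper opens to 85 mm and grips with 20 to 120 N. Pads are 22 mm wide; open, the fingers measure 114 mm over their backs; the gripper's body (76 mm by 85 mm) begins 54 mm behind the grasp point. The pads swing forward as they close: fully open they stand 13 mm farther back than shut.
Start: joints at [63.478, 12.628, 87.462, -0, 79.91, -7.225], TCP at [0.207, 0.59, 0.231] pointing down, gripper open.
Joint ranges: [-170.65, 170.65], [-52.31, 119.04], [5.05, 147.46], [-71.25, 251.25], [11.57, 151.72], [-153.62, 153.62]. Speed limits (degrees/s): [147.25, 147.25, 172.46, 180, 180, 180].

## Interface

Orientations are given as a 3x3 rotation matrix whose columns are the frame's x, y, z axes.
In Python, from cell import sense, snapshot, camera_info, hand_in, tcp_to_grasp gives the robot as it stands. The module is installed in compiled form; this text tells all that it offers.
- The arm moves only by the tool step_arm, never from a script. Its argument "commands" is text: rows parted by semicolons, each of 7 numbers parted by spaces: the opening, from 0 (shut) to 1 (fully open), then the shift along the tool's x, y, z in units of 0.025 m (1.0 is 0.025 m), then the turn, a rotation vector about the tool's x, y, z in units of 10 degrees (1.0 is 10 degrees). In form: gripper tx ty tz ax ay az; .... A call has exactly 5 rows; each row shifts and turns the commanded pose from where the row before left it, along the tool's axes as they then stand; what a row does not reach is not made up. A row lasts 1/8 s, in which the tool goes at most 62.5 mm and 10.7 degrees, less where a joint would pass 70% of its speed; a pose out of reach is approached as far as the arm can. A call with a number of a shift or a turn outside -1 to 1 is refused whole. A call with a gripper value outside its range is refused whole. The fingers move at their own pace and stop on an object; the grip force is fixed at half the most. Time passes only in rows, so rows that do not move let the fingers close, or fill a call up. It gives the time, the measured TCP pose, the force, the opening and the grip force at its end, in the units of the state.
- sense(): the state, without advancing time (a new reading comes with each control period).
- snapshot(name): name is "side" or "top" or "wrist"; returns the picture (400x640x3 uint8, red, green, blue); there is no depth.
- camera_info(name): a dict with "intrinsics" (3x3 intrinsics, pixels), "world_to_cam" (4x4, takes a point from world to camera coordinates); the wrist camera has in their place "hand_eye" (4x4, takes a point from camera to tool coordinates, whose origin is the TCP and whose axes are the flange's). Camera axes: x right, y down, z forward; pixel columns grow to the right and rows downward; lengths in m; the calibration is good to about 2 mm. A picture is of the moment at which its call begins: read the wrist's pose just before it. camera_info takes no time and is no camera call.
- hand_in(): hands the job in; it is judged then, once.
The state is a dict: "t": time; "qpos": joint angles; "dq": joint speeds; "tau": joint torques, N m; "position": TCP position; "orientation": TCP orientation; "ft_force": force on the tool from outside, world axes, zero at the start; "wrist_torque": the same for the moment, N m; "gripper_width": finger opening in m; "finger_force": force on a finger pad.
Only numpy, scipy, OpenCV 4.12 (cv2) and the standard library are available. Lean on these libraries where they do the work, as an engineer would, in place of code of your own. Each camera call takes 0.05 s, during which the arm holds its last target. There are 200 camera calls.

## Working session

There is one attempt and no reset: what is moved stays moved. The work goes in short steps, Python scripts to look and compute and a tool call to move; the robot and the scene stay as the last step left them, time stands still between calls to the robot, and variables do not carry over. Pictures are saved under pics/ and viewed, at most 10 in all, crops included, and the job is handed in when it is done.

Besides the shell and the picture viewer there is one more tool, called after ">>>" by a JSON object that holds its "api" and its "payload". step_arm: Moves the arm, as the interface text tells. Its arguments: {"type":"object","properties":{"commands":{"type":"string"}},"required":["commands"]}

```bash
mkdir -p pics
python3 - <<'E'
from cell import *
import cv2,numpy as np
s=sense();print(s['t'],s['position'],s['orientation'],s['gripper_width'],tcp_to_grasp)
for n in ("top","side"):
    im=snapshot(n);cv2.imwrite(f"pics/{n}0.png",im[:,:,::-1])
    c=camera_info(n);print(n,np.round(c['intrinsics'],1).tolist(),np.round(c['world_to_cam'],4).tolist())
print(camera_info("wrist"))
E
```

```text
0.0 [0.20626256 0.58932372 0.23015586] [[-9.43816968e-01  3.30467337e-01 -9.32693411e-04]
 [ 3.30468529e-01  9.43815305e-01 -1.79482759e-03]
 [ 2.87158423e-04 -2.00221455e-03 -9.99997954e-01]] 0.08545669183460498 0.0187
top [[503.8, 0.0, 322.6], [0.0, 503.8, 197.1], [0.0, 0.0, 1.0]] [[0.0182, -0.9993, 0.0328, -0.3205], [-0.9938, -0.0216, -0.1087, 0.4907], [0.1094, -0.0306, -0.9935, 0.8496], [0.0, 0.0, 0.0, 1.0]]
side [[488.4, 0.0, 321.5], [0.0, 488.4, 204.9], [0.0, 0.0, 1.0]] [[0.6915, 0.7224, 0.0007, -0.1198], [0.6154, -0.5886, -0.5243, -0.4258], [-0.3783, 0.363, -0.8516, 1.2442], [0.0, 0.0, 0.0, 1.0]]
{'intrinsics': array([[282.48322293,   0.        , 321.55593216],
       [  0.        , 282.48322293, 200.58212289],
       [  0.        ,   0.        ,   1.        ]]), 'hand_eye': array([[-3.71633689e-04, -9.47461979e-01, -3.19868192e-01,
         8.21981587e-02],
       [ 9.99999874e-01, -4.59992525e-04,  2.00681994e-04,
        -1.47727449e-04],
       [-3.37275536e-04, -3.19868077e-01,  9.47462031e-01,
        -1.42927054e-01],
       [ 0.00000000e+00,  0.00000000e+00,  0.00000000e+00,
         1.00000000e+00]])}
```

View pics/top0.png

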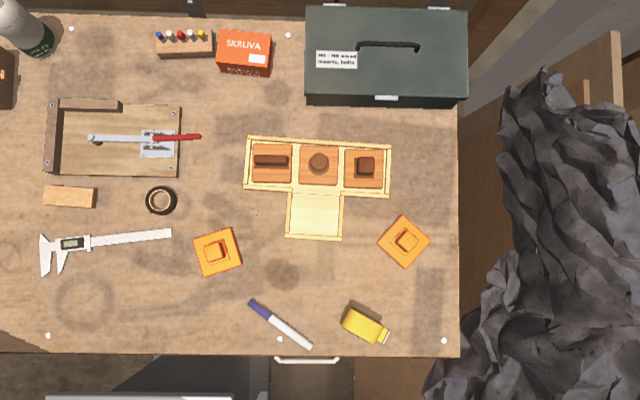

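View pics/side0.png

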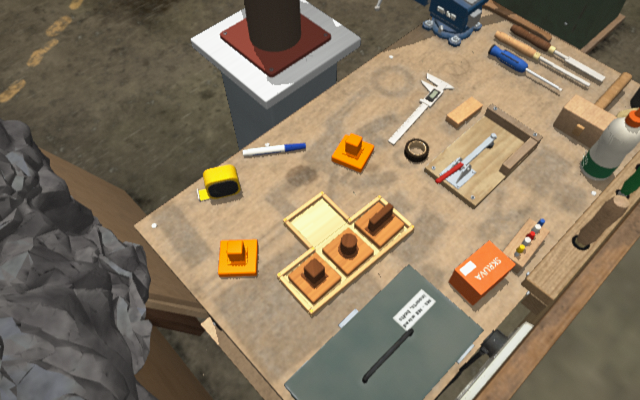

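The top view shows the tray at (245–391, 136–240). The bar pull is on the left at (270,160), the round knob in the middle at (318,162), and the square knob on the right at (365,166). The empty bay is at (315,215), and the orange look-alikes are outside the tray. The side view agrees.

```bash
cat > h.py <<'E'
from cell import *
import cv2,numpy as np
def ray(n,uv,z,pose=None):
    c=camera_info(n);K=c['intrinsics'];
    if n=="wrist":
        T=np.eye(4);T[:3,:3]=pose['orientation'];T[:3,3]=pose['position'];T=T@c['hand_eye']
    else: T=np.linalg.inv(c['world_to_cam'])
    uv=np.atleast_2d(uv).astype(float)
    d=np.c_[uv,np.ones(len(uv))]@np.linalg.inv(K).T@T[:3,:3].T
    o=T[:3,3];return o+d*((z-o[2])/d[:,2])[:,None]
E
python3 - <<'E'
from h import *
im=cv2.imread("pics/top0.png");hsv=cv2.cvtColor(im,cv2.COLOR_BGR2HSV)
for p in [(260,148),(300,175),(345,180),(318,162),(365,164),(270,160),(315,215),(342,165),(318,142),(287,215),(250,120)]: print(p,hsv[p[1],p[0]])
c=im[120:250,230:405];cv2.imwrite("pics/c.png",cv2.resize(c,None,fx=4.5,fy=4.5,interpolation=cv2.INTER_CUBIC))
E
```

```text
(260, 148) [ 14 147 239]
(300, 175) [ 13 147 232]
(345, 180) [ 12 154 224]
(318, 162) [ 12 143 171]
(365, 164) [ 10 154 151]
(270, 160) [ 11 154 157]
(315, 215) [ 28  56 248]
(342, 165) [ 24  70 252]
(318, 142) [ 22  88 252]
(287, 215) [ 21  91 251]
(250, 120) [ 13  83 176]
```

View pics/c.png

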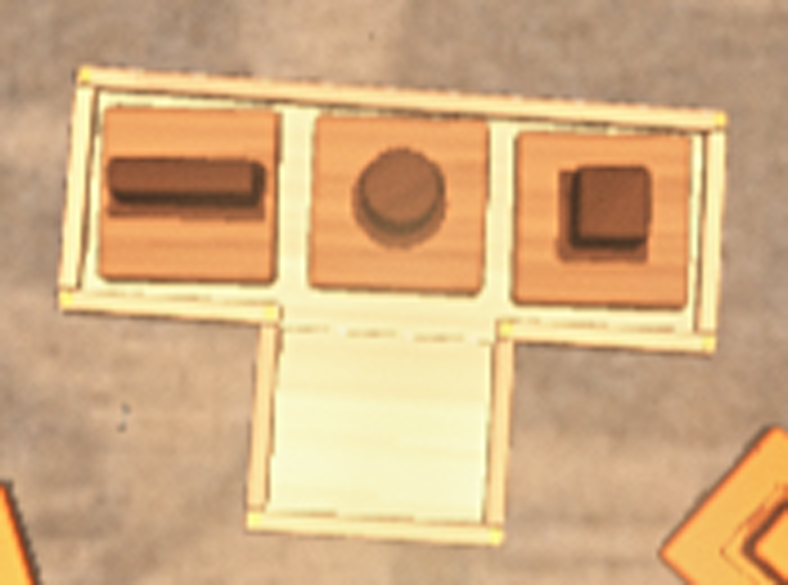

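The crop gives the tray corners, tile corners and knob tops clearly. In crop pixels the round knob top is at about (403,190) and the square knob top at about (613,202).

Run:
```python
from h import *
f=lambda p:(np.array(p,float)+.5)/4.5-.5+[230,120]
C=ray("top",f([(79,68),(724,114),(713,350),(61,308),(249,524),(501,542)]),.018)[:,:2]
print("corners\n",C.round(4)); d=lambda a,b:np.linalg.norm(C[a]-C[b]).round(4)
print("len expect .262 .262 .098 .098 .102",d(0,1),d(2,3),d(0,3),d(1,2),d(4,5))
ya=(C[0]-C[1]+C[3]-C[2]);ya/=np.linalg.norm(ya);xa=np.array([ya[1],-ya[0]])
m=C[:4].mean(0);by=C[4:].mean(0)
print("mid",m,"yaw",np.degrees(np.arctan2(xa[1],xa[0])),"bay from edge",(by-m)@xa,(by-m)@ya,"bay",m-.082*xa)
for n,p,t in [("round",(403,190),[(313,113),(490,124),(484,295),(308,288)]),("square",(613,203),[(518,131),(690,136),(687,308),(512,302)]),("bar",(184,180),[(102,107),(278,110),(275,284),(99,278)])]:
    k=ray("top",f(p),.062)[0,:2];t=ray("top",f(t),.024)[:,:2];e=t[0]-t[1]+t[3]-t[2]
    print(n,"knob",k.round(4),"tile",t.mean(0).round(4),"yaw",np.degrees(np.arctan2(-e[0],e[1])).round(1),"rel tray",((t.mean(0)-m)@xa).round(4),((t.mean(0)-m)@ya).round(4))
print(xa,ya)
```

```text
corners
 [[ 0.6081 -0.1737]
 [ 0.5959 -0.432 ]
 [ 0.5005 -0.4279]
 [ 0.5116 -0.1699]
 [ 0.4281 -0.246 ]
 [ 0.423  -0.3448]]
len expect .262 .262 .098 .098 .102 0.2586 0.2583 0.0966 0.0955 0.0989
mid [ 0.55401337 -0.30088166] yaw -2.569326935906209 bay from edge -0.12855470312669307 -0.0002890650510571824 bay [ 0.4720958  -0.29720574]
round knob [ 0.5539 -0.3027] tile [ 0.5549 -0.3021] yaw -1.6 rel tray 0.0009 -0.0011
square knob [ 0.5508 -0.3825] tile [ 0.5511 -0.3825] yaw -0.5 rel tray 0.0008 -0.0817
bar knob [ 0.5558 -0.22  ] tile [ 0.557  -0.2191] yaw -0.1 rel tray -0.0007 0.0818
[ 0.99899471 -0.04482819] [0.04482819 0.99899471]
```

>>> {"api": "step_arm", "payload": {"commands": "1 0 0 0 0 0 0.73;1 0 0 0 0 0 0.73;1 0 0 0 0 0 0.73;1 0 0 0 0 0 0.73;1 0 0 0 0 0 0.73"}}

```text
t: 0.72
position: [0.2064, 0.5896, 0.2307]
orientation: [[-0.559, 0.829, -0.0], [0.829, 0.559, -0.001], [-0.001, -0.001, -1.0]]
ft_force: [0.2, -0.4, -0.2]
gripper_width: 0.0855
finger_force: 0.0
```

>>> {"api": "step_arm", "payload": {"commands": "1 0 0 0 0 0 0.73;1 0 0 0 0 0 0.73;1 0 0 0 0 0 0.73;1 0 0 0 0 0 0.73;1 0 0 0 0 0 0.76"}}

```text
t: 1.35
position: [0.2064, 0.5896, 0.2307]
orientation: [[0.05, 0.999, -0.001], [0.999, -0.05, -0.001], [-0.001, -0.0, -1.0]]
ft_force: [-0.5, 0.1, -0.0]
gripper_width: 0.0852
finger_force: 0.0
```

>>> {"api": "step_arm", "payload": {"commands": "1 -1 0.45 0 0 0 0;1 -1 0.45 0 0 0 0;1 -1 0.45 0 0 0 0;1 -1 0.45 0 0 0 0;1 -1 0.45 0 0 0 0"}}

```text
t: 1.98
position: [0.2571, 0.4614, 0.2308]
orientation: [[0.045, 0.999, -0.0], [0.999, -0.045, -0.001], [-0.001, -0.0, -1.0]]
ft_force: [0.5, 0.7, 0.6]
gripper_width: 0.0853
finger_force: 0.0
```

>>> {"api": "step_arm", "payload": {"commands": "1 -1 0.45 0 0 0 0;1 -1 0.45 0 0 0 0;1 -1 0.45 0 0 0 0;1 -1 0.45 0 0 0 0;1 -1 0.45 0 0 0 0"}}

```text
t: 2.6
position: [0.3076, 0.334, 0.2309]
orientation: [[0.045, 0.999, -0.0], [0.999, -0.045, -0.0], [-0.0, -0.0, -1.0]]
ft_force: [-0.2, -0.1, 0.4]
gripper_width: 0.0853
finger_force: 0.0
```

>>> {"api": "step_arm", "payload": {"commands": "1 -1 0.45 0 0 0 0;1 -1 0.45 0 0 0 0;1 -1 0.45 0 0 0 0;1 -1 0.45 0 0 0 0;1 -1 0.45 0 0 0 0"}}

```text
t: 3.22
position: [0.3581, 0.2067, 0.231]
orientation: [[0.045, 0.999, -0.0], [0.999, -0.045, -0.0], [-0.0, -0.0, -1.0]]
ft_force: [-0.7, -0.2, 0.4]
gripper_width: 0.0854
finger_force: 0.0
```

>>> {"api": "step_arm", "payload": {"commands": "1 -1 0.45 0 0 0 0;1 -1 0.45 0 0 0 0;1 -1 0.45 0 0 0 0;1 -1 0.45 0 0 0 0;1 -1 0.45 0 0 0 0"}}

```text
t: 3.85
position: [0.4086, 0.0793, 0.231]
orientation: [[0.045, 0.999, -0.0], [0.999, -0.045, 0.0], [0.0, -0.0, -1.0]]
ft_force: [-0.2, -0.3, 0.0]
gripper_width: 0.0854
finger_force: 0.0
```

>>> {"api": "step_arm", "payload": {"commands": "1 -1 0.45 0 0 0 0;1 -1 0.45 0 0 0 0;1 -1 0.45 0 0 0 0;1 -1 0.45 0 0 0 0;1 -1 0.45 0 0 0 0"}}

```text
t: 4.47
position: [0.4591, -0.048, 0.2309]
orientation: [[0.045, 0.999, -0.001], [0.999, -0.045, 0.0], [0.0, -0.001, -1.0]]
ft_force: [0.7, 0.7, -0.2]
gripper_width: 0.0858
finger_force: 0.0
```

>>> {"api": "step_arm", "payload": {"commands": "1 -1 0.45 0 0 0 0;1 -1 0.45 0 0 0 0;1 -1 0.45 0 0 0 0;1 -1 0.45 0 0 0 0;1 -1 0.45 0 0 0 0"}}

```text
t: 5.1
position: [0.5097, -0.1754, 0.2308]
orientation: [[0.045, 0.999, -0.001], [0.999, -0.045, 0.0], [0.0, -0.001, -1.0]]
ft_force: [0.2, -0.6, 0.4]
gripper_width: 0.0856
finger_force: 0.0
```

>>> {"api": "step_arm", "payload": {"commands": "1 -1 0.4 0.6 0 0 0;1 -1 0.4 0.6 0 0 0;1 -1 0.4 0.6 0 0 0;1 -1 0.4 0.6 0 0 0;1 -1 0.4 0.6 0 0 0"}}

```text
t: 5.72
position: [0.5539, -0.3024, 0.1552]
orientation: [[0.045, 0.999, -0.001], [0.999, -0.045, 0.001], [0.001, -0.001, -1.0]]
ft_force: [-0.5, -0.1, 1.3]
gripper_width: 0.0854
finger_force: 0.0
```

Run:
```python
from h import *
s=sense();im=snapshot("wrist");cv2.imwrite("pics/w1.png",im[:,:,::-1])
np.savez("w1.npz",position=s['position'],orientation=s['orientation']);print(s['position'],s['ft_force'])
```

```text
[ 0.55392407 -0.30240904  0.15520367] [-0.51235675 -0.10970755  1.30723492]
```

View pics/w1.png

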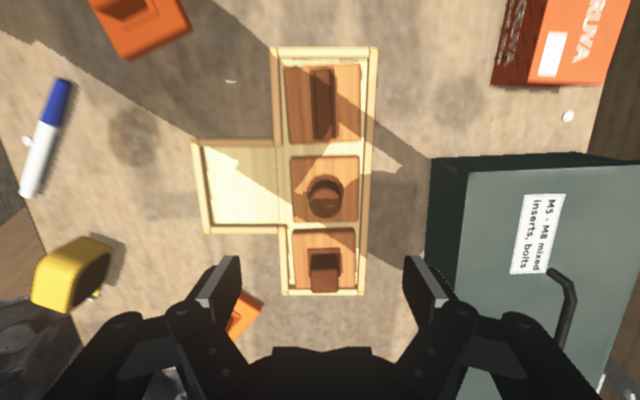

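The wrist view shows the round knob top at about (325,188), the square knob top at about (323,278) and the bar above them. All three are centred between the fingers in tray x.

Run:
```python
from h import *
s=np.load("w1.npz")
print(ray("wrist",[(325,188),(323,279)],.062,s).round(4))
print(ray("wrist",[(378,47),(366,295),(272,48),(282,294),(192,142),(206,233)],.018,s).round(4))
print(ray("wrist",[(438,160)],.1,s).round(4))
```

```text
[[ 0.5576 -0.2884  0.062 ]
 [ 0.5518 -0.3803  0.062 ]]
[[ 0.6098 -0.1737  0.018 ]
 [ 0.6003 -0.4343  0.018 ]
 [ 0.516  -0.1702  0.018 ]
 [ 0.5015 -0.4284  0.018 ]
 [ 0.4295 -0.2484  0.018 ]
 [ 0.426  -0.3461  0.018 ]]
[[ 0.6381 -0.2606  0.1   ]]
```

>>> {"api": "step_arm", "payload": {"commands": "1 0 0.06 1 0 0 0;1 0 0 1 0 0 0;1 0 0 1 0 0 0;1 0 0 1 0 0 0;1 0 0 0.9 0 0 0"}}

```text
t: 6.4
position: [0.5549, -0.3014, 0.0323]
orientation: [[0.045, 0.999, -0.001], [0.999, -0.045, 0.001], [0.001, -0.001, -1.0]]
ft_force: [-0.2, -0.4, 0.0]
gripper_width: 0.0849
finger_force: 0.0
```

>>> {"api": "step_arm", "payload": {"commands": "0 0 0 0 0 0 0;0 0 0 0 0 0 0;0 0 0 0 0 0 0;0 0 0 0 0 0 0;0 0 0 0 0 0 0"}}

```text
t: 7.02
position: [0.5566, -0.3026, 0.0356]
orientation: [[0.045, 0.999, 0.003], [0.999, -0.045, -0.002], [-0.002, 0.003, -1.0]]
ft_force: [-0.2, 0.2, 6.2]
gripper_width: 0.0283
finger_force: 59.8
```

>>> {"api": "step_arm", "payload": {"commands": "0 0.05 -0.4 0 0 0 0;0 0 -0.7 0 0 0 0;0 0 -0.8 0 0 0 0;0 0 -0.8 0 0 0 0;0 0 -0.6 0 0 0 0"}}

```text
t: 7.65
position: [0.4741, -0.2978, 0.0356]
orientation: [[0.046, 0.999, 0.004], [0.999, -0.046, -0.003], [-0.002, 0.004, -1.0]]
ft_force: [4.0, -0.5, 6.2]
gripper_width: 0.0287
finger_force: 60.2
```

>>> {"api": "step_arm", "payload": {"commands": "0 0 0 0 0 0 0;0 0 0 0 0 0 0;0.8 0 0 0 0 0 0;0.8 0 0 0 0 0 0;0.8 0 0 0 0 0 0"}}

```text
t: 8.28
position: [0.4726, -0.2964, 0.0332]
orientation: [[0.045, 0.999, -0.001], [0.999, -0.045, 0.001], [0.001, -0.001, -1.0]]
ft_force: [0.1, -0.0, 0.1]
gripper_width: 0.0683
finger_force: 0.0
```

>>> {"api": "step_arm", "payload": {"commands": "1 0 0 -0.4 0 0 0;1 0 0 -1 0 0 0;1 0 0 -1 0 0 0;1 0 0 -1 0 0 0;1 0 0 -1 0 0 0"}}

```text
t: 8.9
position: [0.4732, -0.2969, 0.1453]
orientation: [[0.045, 0.999, 0.0], [0.999, -0.045, -0.0], [-0.0, 0.0, -1.0]]
ft_force: [0.6, -0.7, 0.1]
gripper_width: 0.0856
finger_force: 0.0
```

>>> {"api": "step_arm", "payload": {"commands": "1 -0.8 0.8 0 0 0 0;1 -0.8 0.85 0 0 0 0;1 -0.8 0.85 0 0 0 0;1 -0.88 0.85 0 0 0 0;1 0 0 0 0 0 0"}}

```text
t: 9.52
position: [0.5539, -0.3839, 0.1441]
orientation: [[0.046, 0.999, 0.001], [0.999, -0.046, -0.001], [-0.001, 0.001, -1.0]]
ft_force: [-0.1, -0.8, -0.6]
gripper_width: 0.0854
finger_force: 0.0
```

Run:
```python
from h import *
s=sense();im=snapshot("wrist");cv2.imwrite("pics/w2.png",im[:,:,::-1])
np.savez("w2.npz",position=s['position'],orientation=s['orientation']);print(s['position'],s['ft_force'])
```

```text
[ 0.55389494 -0.38386777  0.1441187 ] [-0.05605628 -0.77748929 -0.6377721 ]
```

View pics/w2.png

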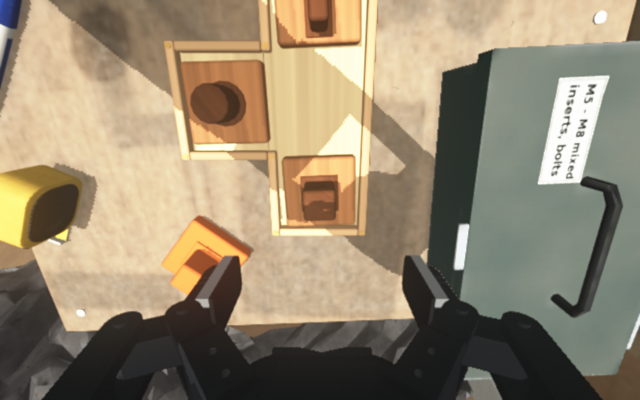

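The round tile now sits in the bay at (185–269, 60–150), the middle place is empty, and the square knob top is at about (319,207). I'll check how far into the bay it went.

Run:
```python
from h import *
s=np.load("w2.npz");m=np.array([.5555,-.301]);xa=np.array([.999,-.0448]);ya=np.array([.0448,.999])
for p,z in [((263,60),.024),((269,142),.024),((185,64),.024),((191,148),.024),((270,46),.018),((272,157),.018),((165,43),.018),((180,158),.018),((283,158),.024),((354,156),.024),((287,227),.024),((357,226),.024),((303,221),.062),((336,221),.062)]:
    q=ray("wrist",p,z,s)[0,:2];print(p,q.round(4),((q-m)@xa).round(4),((q-m)@ya).round(4))
```

```text
(263, 60) [ 0.5103 -0.2635] -0.0468 0.0354
(269, 142) [ 0.5082 -0.3315] -0.0459 -0.0326
(185, 64) [ 0.4442 -0.2635] -0.1129 0.0324
(191, 148) [ 0.4356 -0.3336] -0.1183 -0.038
(270, 46) [ 0.5164 -0.2522] -0.0413 0.0469
(272, 157) [ 0.5084 -0.3464] -0.045 -0.0475
(165, 43) [ 0.428  -0.2459] -0.1299 0.0493
(180, 158) [ 0.4205 -0.3433] -0.133 -0.0483
(283, 158) [ 0.5197 -0.3468] -0.0337 -0.0474
(354, 156) [ 0.586 -0.348] 0.0326 -0.0456
(287, 227) [ 0.5174 -0.4171] -0.0328 -0.1177
(357, 226) [ 0.5884 -0.4193] 0.0382 -0.1167
(303, 221) [ 0.5375 -0.3955] -0.0138 -0.0952
(336, 221) [ 0.5659 -0.3968] 0.0147 -0.0952
```

>>> {"api": "step_arm", "payload": {"commands": "1 0.06 -0.04 0.9 0 0 0;1 0 0 0.9 0 0 0;1 0 0 0.9 0 0 0;1 0 0 0.9 0 0 0;1 0 0 0.75 0 0 0"}}

```text
t: 10.2
position: [0.5517, -0.3806, 0.0331]
orientation: [[0.045, 0.999, -0.001], [0.999, -0.045, 0.001], [0.001, -0.001, -1.0]]
ft_force: [-0.7, 0.1, 0.2]
gripper_width: 0.0855
finger_force: 0.0
```

>>> {"api": "step_arm", "payload": {"commands": "0 0 0 0 0 0 0;0 0 0 0 0 0 0;0 0 0 0 0 0 0;0 0 0 0 0 0 0;0 0 0 0 0 0 0"}}

```text
t: 10.82
position: [0.5531, -0.3819, 0.0367]
orientation: [[0.045, 0.999, 0.002], [0.999, -0.045, -0.002], [-0.002, 0.002, -1.0]]
ft_force: [1.2, -0.0, 5.5]
gripper_width: 0.0266
finger_force: 61.5
```

>>> {"api": "step_arm", "payload": {"commands": "0 0.4 0 0 0 0 0;0 0.7 0 0 0 0 0;0 0.8 0 0 0 0 0;0 0.8 0 0 0 0 0;0 0.55 0 0 0 0 0"}}

```text
t: 11.45
position: [0.5568, -0.3001, 0.0367]
orientation: [[0.045, 0.999, 0.002], [0.999, -0.045, -0.003], [-0.003, 0.002, -1.0]]
ft_force: [-0.4, -3.6, 5.6]
gripper_width: 0.0269
finger_force: 61.8
```

>>> {"api": "step_arm", "payload": {"commands": "0 0 0 0 0 0 0;0 0 0 0 0 0 0;0.8 0 0 0 0 0 0;0.8 0 0 0 0 0 0;1 0 0 0 0 0 0"}}

```text
t: 12.08
position: [0.5553, -0.2995, 0.0344]
orientation: [[0.045, 0.999, -0.001], [0.999, -0.045, 0.001], [0.001, -0.001, -1.0]]
ft_force: [0.2, 0.6, -0.3]
gripper_width: 0.0793
finger_force: 0.0
```

>>> {"api": "step_arm", "payload": {"commands": "1 0 0 -0.5 0 0 0;1 0 0 -1 0 0 0;1 0 0 -1 0 0 0;1 0 0 -1 0 0 0;1 0 0 -1 0 0 0"}}

```text
t: 12.7
position: [0.5559, -0.3, 0.1493]
orientation: [[0.045, 0.999, 0.001], [0.999, -0.045, -0.001], [-0.0, 0.001, -1.0]]
ft_force: [0.0, -1.8, 0.4]
gripper_width: 0.0855
finger_force: 0.0
```

Run:
```python
from h import *
s=sense();im=snapshot("wrist");cv2.imwrite("pics/w3.png",im[:,:,::-1])
np.savez("w3.npz",position=s['position'],orientation=s['orientation']);print(s['position'],s['ft_force'])
```

```text
[ 0.55593394 -0.3000422   0.14934247] [ 0.01735701 -1.82624759  0.42058058]
```

View pics/w3.png

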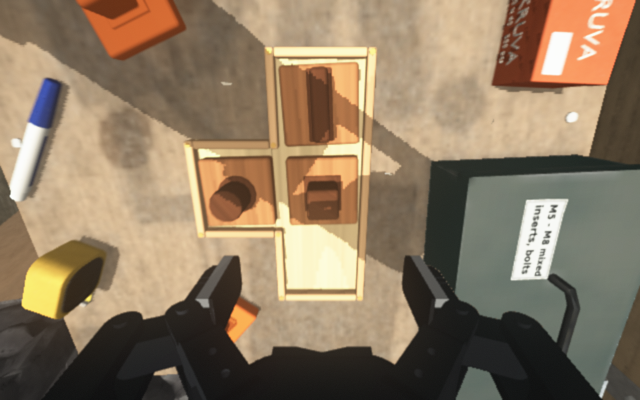

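The square tile is now in the middle at (287–358, 156–224), the round tile is in the bay, and the bar pull is still at its end. One numeric check before handing in.

Run:
```python
from h import *
s=np.load("w3.npz");xa=np.array([.999,-.0448]);ya=np.array([.0448,.999])
C=ray("wrist",[(376,47),(364,300),(265,48),(279,300)],.018,s)[:,:2];m=C.mean(0);print(m)
for t in ([(287,157),(356,156),(289,225),(358,223)],[(196,159),(272,157),(205,232),(276,227)],[(280,67),(357,63),(285,146),(358,143)]):
    q=ray("wrist",t,.024,s)[:,:2].mean(0)-m;print((q@xa).round(4),(q@ya).round(4))
```

```text
[ 0.55556626 -0.301445  ]
0.0014 0.0025
-0.0834 -0.0012
-0.0008 0.0825
```

```bash
python3 -c "
from cell import *
print(hand_in())"
```

```text
the job is handed in; nothing more can be done
None
```

The job is handed in at about 12.7 s of the 38 s allowed: the round-knob tile is in the bay, the square-knob tile is in the middle within about 3 mm, and the bar-pull tile is still at its end of the row.

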